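# Probe the empty torch barrel and show the gauge tip

### The arm

A 7-joint arm with a two-finger parallel gripper is mounted at the origin on the work surface. World frame = base frame: x ahead of the robot, y to its left, z up, the work surface at z = 0. Lengths are in mm, angles in degrees, forces in N, time in s.
With the tool pointing down it reaches from about 350 to 900 mm from the base axis. Payload 7.2 kg.
Tool frame: the origin (TCP) lies between the finger pads; the fingertips stand 19 mm ahead of it and the grasp point (between the pads) is the TCP; x points along the fingers, y is the direction in which the jaws open and shut, and the axes are right-handed (so a half turn about x gives the same grasp; the last joint's range is limited). The gripper opens to 85 mm and grips with 20 to 120 N. Pads are 22 mm wide; open, the fingers measure 114 mm over their backs; the gripper's body (76 mm by 85 mm) begins 54 mm behind the grasp point. The pads swing forward as they close: fully open they stand 13 mm farther back than shut.
Start: joints at [59.576, 23.554, -0.728, 91.456, 0.321, 64.991, -4.71], TCP at [279.024, -559.262, 250.297] pointing down, gripper open.
Joint ranges: [-169.25, 169.25], [-16.82, 113.86], [-84.01, 82.57], [7.8, 145.47], [-59.2, 239.2], [7.22, 106.19], [-163.78, 163.78]. Speed limits (degrees/s): [136.94, 136.94, 172.46, 172.46, 180, 180, 180].

### API

Orientations are given as a 3x3 rotation matrix whose columns are the frame's x, y, z axes.
In Python, from plant import r gives the robot as it stands. The module is installed in compiled form; this text tells all that it offers.
- The arm moves only by the shell command python3 -m inch 'ROWS' [OPENING]. ROWS is text: rows parted by semicolons, each of 6 numbers parted by spaces: the shift along the tool's x, y, z in m, then the turn, a rotation vector about the tool's x, y, z in degrees. A call has 1 to 20 rows; each row shifts and turns the commanded pose from where the row before left it, along the tool's axes as they then stand; what a row does not reach is not made up. A row lasts 1/10 s, in which the tool goes at most 50 mm and 8.59 degrees, less where a joint would pass 70% of its speed; a pose out of reach is approached as far as the arm can. A call is refused whole if a number of a shift passes 0.05 or a number of a turn 8.59, either way. A call with a gripper value outside its range is refused whole. OPENING is the opening, from -1 (shut) to 1 (fully open), set as the call begins (- or left out, the last holds). The fingers move at their own pace and stop on an object; the grip force is fixed at half the most. Time passes only in rows, so rows that do not move let the fingers close. It gives the time, the measured TCP pose, the force and the opening at its end, in the units of the state.
- r.sense(): the state, without advancing time (a new reading comes with each control period).
- r.snapshot(name): name is "side" or "top" or "wrist"; returns the picture (400x640x3 uint8, red, green, blue); there is no depth.
- r.get_calibration(name): a dict with "fx", "fy", "cx", "cy" (pixels), "pose" (4x4, takes a point from camera to world coordinates). Camera axes: x right, y down, z forward; pixel columns grow to the right and rows downward; lengths in mm; the calibration is good to about 2 mm. The wrist camera is an equidistant fisheye: a pixel r from the principal point sees the ray r / f radians off the axis. A picture is of the moment at which its call begins: read the wrist's pose just before it. get_calibration takes no time and is no camera call; for the wrist camera it gives the pose at the moment of the call.
- r.finish_job(): hands the job in, once; it reports no verdict.
Trained networks look in the newest picture that a camera, given by its name, has taken for a name from the list of things; names that differ only in an ending like _2 or _b are one class to them, and where a whole thing is asked for, a point or a joint stands for the part that bears it (a point fixed in the world has none). Each returns a list of dicts, best first, with "p" (0 to 1); they miss things now and then, are a little off and sometimes report something else, mostly with a low value. They report only what shows in the picture. A call takes as long as a camera call.
- r.regions_of(camera, name): "pixels" (400x640 bool, what is visible of it) and "box" ([left, top, right, bottom] in pixels, round what is visible of it).
The state is a dict: "clock": time; "q": joint angles; "joint_velocities": joint speeds; "tau": joint torques, N m; "position": TCP position; "tcp_rot": TCP orientation; "contact_force": force on the tool from outside, world axes, zero at the start; "moment": the same for the moment, N m; "finger_gap": finger opening in mm.
Only numpy, scipy, OpenCV 4.12 (cv2) and the standard library are available. Lean on these libraries where they do the work, as an engineer would, in place of code of your own. Each camera call takes 0.05 s, during which the arm holds its last target.

### The job

One of the two open torch barrels on the sloped wooden stand still has a battery cell jammed in it and the other is empty. Take the gauge rod from its rest and find the empty barrel by feel: slide the rod in until its collar stops on the barrel's rim, without forcing it against the barrel. Then withdraw it and finish while still holding it in the gripper, the rod level and still, with its tip about 10 cm above the middle of the flat viewing lamp so it can be read; leave the other things on the table where they are.

Things in the scene. Friction and masses are not known exactly. Their poses are not given: they have to be found in the camera images.
- gauge: Loose depth gauge, 0.15 to 0.3 kg. x runs along the rod to the tip; origin on the axis in the collar's front (stopping) face. Ahead: round steel shaft 10 mm thick, 80 mm long. Behind: collar 30 mm diameter (x -8 to 0), then a square handle 16 x 16 mm (x -98 to -8), free to grip from above at x -65 to -20. It lies level in the rest, axis 55 mm above the table, tip roughly to the robot's right.
- gauge_tip (a point): The centre of the tip end of the gauge's shaft (80 mm ahead of the gauge's origin along x).
- gauge_handle (a point): A point on the axis of the gauge's handle, 45 mm behind its origin: a good place to grip (16 mm across), with free space all round.
- rest: Fixed wooden rest of the gauge: base 190 x 50 x 8 mm and two notched posts, 44 mm wide, 10 mm thick, at x -80 (under the handle's end, top at 56 mm) and +50 (under the shaft, top at 59 mm). Origin under its centre, x towards the gauge's tip; the gauge's origin is at x +10. Notch sides are 9 mm high: lift straight up first.
- stand: Fixed sloped wooden stand, base plate 140 x 130 x 12 mm, origin under its centre, x towards the side to which the barrels' mouths face (roughly the robot's left, +y of the world). It carries the two barrels, whose rims are 85 mm above the table at their centres and 70 mm apart.
- barrel_left: Open metal torch barrel fixed on the stand's +y side: tube 30 mm outside, 20 mm inside, 109 mm deep. Origin: mouth centre in the rim's plane; z out of the mouth along the bore, 25 deg above level. If empty, the gauge's collar stops on the rim (gauge origin at this origin). If jammed (either may be, it varies) a cell stops the tip 40 mm deep, the collar still 40 mm out. Stops are hard.
- barrel_right: The other barrel, on the stand's -y side, alike in everything, with the same frame: origin at the mouth's centre, z out of the mouth along the bore.
- lamp: Fixed flat viewing lamp, 110 x 140 mm and 17.5 mm high, white top in a grey housing. Origin under its centre.
- lamp_top (a point): The centre of the lamp's white top face, 17.5 mm above the table.
- torch: Bystander: red plastic torch, lying, 150 mm long, 36 mm thick; leave it.
- cell: Bystander: battery cell standing upright, 19 mm diameter, 50 mm tall; leave it.
- end_cap: Bystander: aluminium screw cap, 32 mm diameter, 20 mm high; leave it.
- occluder: Bystander: flat black eye paddle, disc 64 mm across with a handle, 6 mm thick, origin under the disc's centre; leave it.
- glasses_case: Bystander: black spectacle case, 160 x 60 x 40 mm; leave it.
- bottle: Bystander: water bottle, 66 mm diameter, 220 mm tall; leave it.
- lens_box: Bystander: small cardboard box, 90 x 60 x 35 mm; leave it.

How it is judged (in metres and radians):
On the way:
1. the rod is in the empty barrel with its collar stopped on the rim (((z of gauge in the frame of barrel_left below 0.004 m and distance between gauge and barrel_left below 0.008 m and angle between the x axis of gauge and the z axis of barrel_left, either way round below 0.15 rad) or (z of gauge in the frame of barrel_right below 0.004 m and distance between gauge and barrel_right below 0.008 m and angle between the x axis of gauge and the z axis of barrel_right, either way round below 0.15 rad))), for 0.2 s.
At the end, for the whole second after the job is handed in: After the collar has stopped on the rim of the empty barrel (within 4 mm, rod along the bore within 9 degrees, for 0.2 s), the gauge is held in the fingers alone, level within 8 degrees and still, its tip 60 to 150 mm above the lamp's top and within 45 mm of its centre sideways (horizontal distance between gauge_tip and lamp_top below 0.045 m and z of gauge_tip in the frame of lamp_top between 0.06 and 0.15 m and angle between gauge's own x axis and vertical between 1.43 and 1.71 rad and contact force between gauge and the fingers above 1 N and contact force between gauge and lamp below 0.1 N and contact force between gauge and rest below 0.1 N and contact force between gauge and stand below 0.1 N and linear speed of gauge below 0.02 m/s and angular speed of gauge below 0.15 rad/s); the arm keeps its last pose, push and grip.
It fails at once if the rod is forced into the stand or its barrels with more than 45 N (contact force between gauge and stand above 45 N).
It fails at once if a bystander is moved by more than 30 mm (distance of any of torch, cell, end_cap, occluder, glasses_case, bottle, lens_box from where it was at the start of the episode above 0.03 m).
It also fails if it takes over 58 s, if anything falls off the work surface, if the arm or the gripper's body presses on something with over 40 N, if the wrist force passes 120 N, or if a joint passes its speed limit or range.

## Working session

There is one attempt and no reset: what is moved stays moved. The work goes in short steps, Python scripts to look and compute and a shell command to move; the robot and the scene stay as the last step left them, time stands still between calls to the robot, and variables do not carry over. Pictures are saved under pics/ and viewed, and the job is handed in when it is done.

```bash
mkdir -p pics; ls; python3 - <<'E'
from plant import r
import cv2,numpy as np
s=r.sense()
for k in ("clock","position","tcp_rot","contact_force","finger_gap"):print(k,np.round(s[k],3))
for c in("side","top","wrist"):
    im=r.snapshot(c); cv2.imwrite(f"pics/{c}0.png",im[:,:,::-1]); k=r.get_calibration(c); print(c,{a:np.round(b,3).tolist() for a,b in k.items()})
E
```

```text
pics
clock 0.0
position [ 278.751 -558.867  249.437]
tcp_rot [[-0.001  0.446 -0.895]
 [ 0.001 -0.895 -0.446]
 [-1.    -0.002  0.   ]]
contact_force [ 0.131 -0.417 -0.672]
finger_gap 85.322
side {'fx': 518.371, 'fy': 518.371, 'cx': 325.696, 'cy': 194.414, 'pose': [[-0.79, -0.425, 0.442, 26.548], [-0.613, 0.529, -0.587, 703.639], [0.015, -0.735, -0.678, 935.401], [0.0, 0.0, 0.0, 1.0]]}
top {'fx': 398.507, 'fy': 398.507, 'cx': 313.951, 'cy': 200.58, 'pose': [[-0.015, -0.988, 0.154, 429.59], [-1.0, 0.015, -0.001, -28.88], [-0.002, -0.154, -0.988, 1128.657], [0.0, 0.0, 0.0, 1.0]]}
wrist {'fx': 309.707, 'fy': 309.707, 'cx': 316.778, 'cy': 199.895, 'pose': [[0.445, -0.861, -0.247, 341.321], [-0.896, -0.428, -0.122, -527.125], [-0.001, 0.276, -0.961, 372.63], [0.0, 0.0, 0.0, 1.0]]}
```

View pics/top0.png

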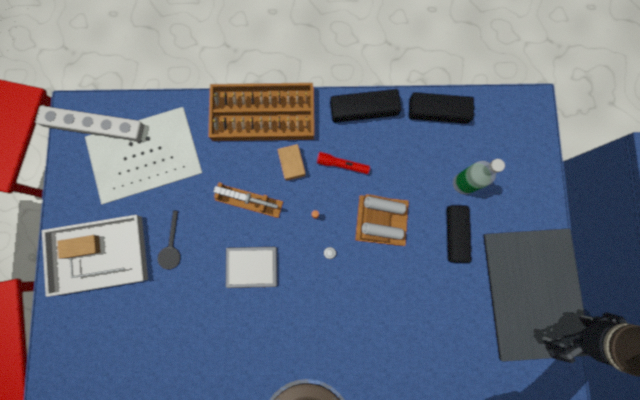

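View pics/side0.png

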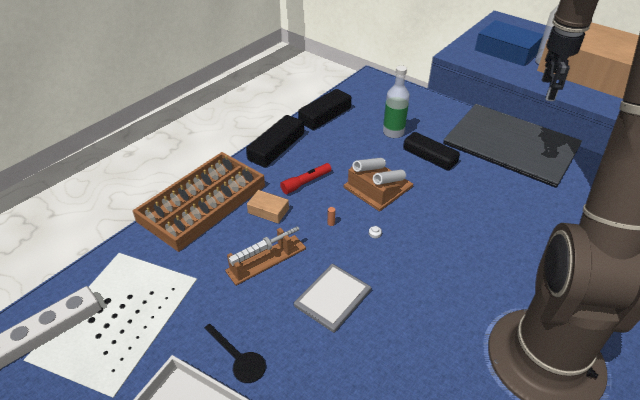

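View pics/wrist0.png

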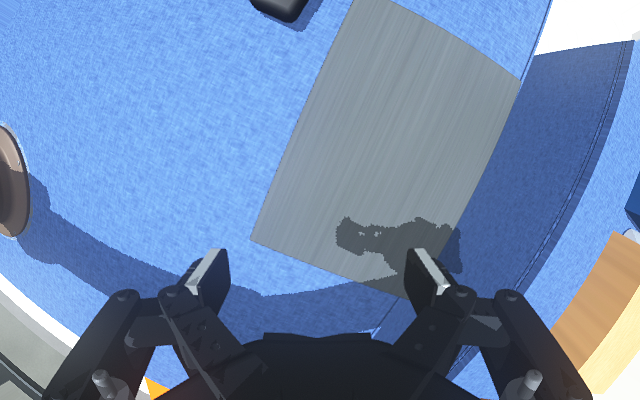

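```bash
cat > h.py <<'E'
from plant import r
import cv2,numpy as np
def ray(cam,uv,k=None):
    k=k or r.get_calibration(cam);P=np.array(k["pose"])
    a=np.array([(uv[0]-k["cx"])/k["fx"],(uv[1]-k["cy"])/k["fy"]])
    if cam=="wrist":
        t=np.linalg.norm(a); d=np.r_[a/max(t,1e-9)*np.sin(t),np.cos(t)]
    else: d=np.r_[a,1]
    d=P[:3,:3]@d; return P[:3,3],d/np.linalg.norm(d)
def at_z(cam,uv,z,k=None):
    o,d=ray(cam,uv,k); return o+d*(z-o[2])/d[2]
def proj(cam,p,k=None):
    k=k or r.get_calibration(cam);P=np.array(k["pose"])
    c=P[:3,:3].T@(np.asarray(p,float)-P[:3,3])
    if cam=="wrist":
        t=np.arctan2(np.hypot(c[0],c[1]),c[2]); a=c[:2]/np.hypot(c[0],c[1])*t
    else: a=c[:2]/c[2]
    return np.array([a[0]*k["fx"]+k["cx"],a[1]*k["fy"]+k["cy"]])
def tri(l):
    A=np.zeros((3,3));b=np.zeros(3)
    for o,d in l:
        M=np.eye(3)-np.outer(d,d);A+=M;b+=M@o
    return np.linalg.solve(A,b)
def st():
    s=r.sense()
    print("t",round(s["clock"],2),"pos",np.round(s["position"],1),"F",np.round(s["contact_force"],1),"gap",round(s["finger_gap"],1));print(np.round(s["tcp_rot"],3).tolist())
E
python3 - <<'E'
from h import *
for c in("top","side"):
    for n in("gauge","rest","stand","barrel_left","barrel_right","lamp","cell","torch"):
        for d in r.regions_of(c,n)[:3]:
            m=d["pixels"];ys,xs=np.nonzero(m)
            rc=cv2.minAreaRect(np.c_[xs,ys].astype(np.float32))
            z={"gauge":55,"lamp":17.5,"barrel_left":85,"barrel_right":85}.get(n,6)
            ce=(xs.mean(),ys.mean())
            print(c,n,round(d["p"],2),d["box"],len(xs),np.round(ce,1),"world",np.round(at_z(c,ce,z),0),"corners",[np.round(at_z(c,q,z)[:2]).tolist() for q in cv2.boxPoints(rc)])
E
```

```text
top gauge 0.79 [215.4, 185.2, 278.0, 206.7] 438 [241.1 196.4] world [612. 169.  55.] corners [[613.0, 249.0], [645.0, 242.0], [602.0, 73.0], [570.0, 80.0]]
top rest 0.97 [210.4, 181.6, 280.0, 217.7] 855 [249.4 201.4] world [605. 154.   6.] corners [[612.0, 261.0], [665.0, 247.0], [609.0, 59.0], [556.0, 74.0]]
top rest 0.24 [214.4, 184.5, 277.8, 206.6] 407 [240.1 196.2] world [621. 181.   6.] corners [[624.0, 263.0], [654.0, 257.0], [611.0, 77.0], [581.0, 83.0]]
top rest 0.21 [364.2, 198.9, 404.8, 215.8] 457 [384.4 204.8] world [ 590. -230.    6.] corners [[585.0, -169.0], [619.0, -177.0], [595.0, -289.0], [561.0, -281.0]]
top stand 0.65 [352.6, 194.8, 406.0, 246.8] 2362 [381.4 219.9] world [ 547. -220.    6.] corners [[487.0, -140.0], [625.0, -158.0], [609.0, -302.0], [471.0, -282.0]]
top barrel_left 0.94 [362.0, 224.4, 402.6, 238.2] 436 [382.3 230.6] world [ 510. -207.   85.] corners [[505.0, -151.0], [534.0, -157.0], [516.0, -262.0], [488.0, -257.0]]
top barrel_right 0.97 [365.0, 199.0, 405.1, 216.3] 476 [384.6 205. ] world [ 578. -216.   85.] corners [[573.0, -158.0], [605.0, -165
[... 1599 characters left out ...]
0], [420.0, -26.0], [401.0, 2.0], [420.0, 18.0]]
side barrel_right 0.64 [352.2, 162.0, 385.0, 171.1] 330 [367.8 164.3] world [ 566. -191.   85.] corners [[608.0, -177.0], [552.0, -243.0], [524.0, -206.0], [578.0, -141.0]]
side lamp 0.87 [295.1, 263.6, 371.3, 331.7] 2842 [331.8 297.2] world [415. 158.  18.] corners [[470.0, 228.0], [483.0, 63.0], [362.0, 85.0], [359.0, 239.0]]
side cell 0.53 [327.1, 207.2, 337.1, 228.2] 124 [330.7 215.8] world [574. -45.   6.] corners [[601.0, -65.0], [586.0, -76.0], [550.0, -28.0], [563.0, -17.0]]
side torch 0.64 [282.5, 163.6, 330.0, 196.5] 493 [304.2 178.1] world [ 719. -116.    6.] corners [[756.0, -56.0], [719.0, -214.0], [679.0, -187.0], [718.0, -33.0]]
```

```bash
python3 -m inch '0 0 0 -8.2 0 0;0 0 0 -8.2 0 0;0 0 0 -8.2 0 0;0 0 0 -8.2 0 0;0 0 0 -8.2 0 0;0 0 0 -8 0 0'; python3 -m inch '-0.0025 0.008 -0.029 0 0 0;-0.0025 0.008 -0.029 0 0 0;-0.0025 0.008 -0.029 0 0 0;-0.0025 0.008 -0.029 0 0 0;-0.0025 0.008 -0.029 0 0 0;-0.0025 0.008 -0.029 0 0 0;-0.0025 0.008 -0.029 0 0 0;-0.0025 0.008 -0.029 0 0 0;-0.0025 0.008 -0.029 0 0 0;-0.0025 0.008 -0.029 0 0 0;-0.0025 0.008 -0.029 0 0 0;-0.0025 0.008 -0.029 0 0 0;-0.0025 0.008 -0.029 0 0 0;-0.0025 0.008 -0.029 0 0 0;-0.0025 0.008 -0.029 0 0 0;-0.0025 0.008 -0.029 0 0 0;-0.0025 0.008 -0.029 0 0 0;-0.0025 0.008 -0.029 0 0 0;0 0 0 0 0 0;0 0 0 0 0 0'
python3 - <<'E'
from h import *
import pickle
st()
k=r.get_calibration("wrist");im=r.snapshot("wrist");cv2.imwrite("pics/w1.png",im[:,:,::-1])
print(np.round(k["pose"],3).tolist())
D={"k":k}
for n in("gauge","barrel_left","barrel_right","stand","lamp","rest"):
    D[n]=r.regions_of("wrist",n)
    for d in D[n][:2]: print(n,round(d["p"],2),d["box"])
pickle.dump(D,open("w1.pkl","wb"))
E
```

```text
clock: 1.55
position: [279.0, -559.3, 250.3]
tcp_rot: [[0.0, 0.97, -0.244], [-0.0, -0.244, -0.97], [-1.0, 0.0, 0.0]]
contact_force: [0.4, -0.1, -0.2]
finger_gap: 85.7
clock: 3.55
position: [549.1, -89.4, 295.2]
tcp_rot: [[-0.0, 0.969, -0.249], [-0.0, -0.249, -0.969], [-1.0, -0.0, 0.0]]
contact_force: [0.2, -0.8, -1.0]
finger_gap: 85.6
t 3.55 pos [549.1 -89.4 295.2] F [ 0.2 -0.8 -1. ] gap 85.6
[[-0.0, 0.969, -0.249], [-0.0, -0.249, -0.969], [-1.0, -0.0, 0.0]]
[[0.968, -0.241, -0.069, 566.233], [-0.25, -0.931, -0.267, -20.839], [0.0, 0.276, -0.961, 418.183], [0.0, 0.0, 0.0, 1.0]]
gauge 0.85 [305.3, 1.0, 318.1, 36.0]
barrel_left 0.73 [295.0, 233.5, 330.1, 300.4]
barrel_right 0.89 [352.1, 227.3, 381.5, 294.1]
stand 0.87 [288.5, 197.4, 388.3, 297.6]
stand 0.32 [237.0, 155.1, 256.8, 181.9]
lamp 0.8 [145.6, 0.0, 235.0, 88.3]
```

View pics/w1.png

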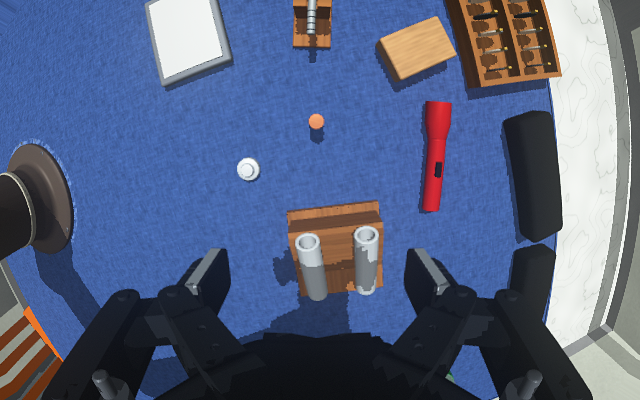

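```bash
python3 - <<'E'
import cv2
im=cv2.imread("pics/w1.png");c=im[190:310,270:400];cv2.imwrite("pics/w1b.png",cv2.resize(c,None,fx=5,fy=5,interpolation=cv2.INTER_CUBIC))
E
```

```text
(no output)
```

View pics/w1b.png

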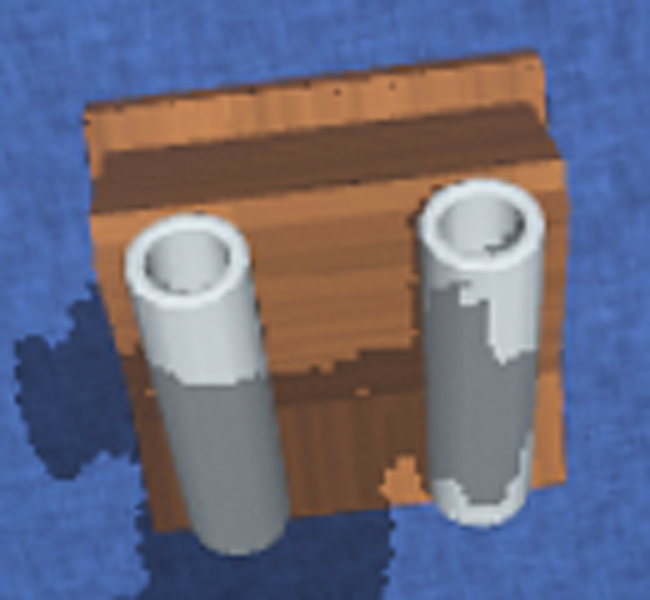

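```bash
python3 - <<'E'
from h import *
import pickle
D=pickle.load(open("w1.pkl","rb"));k=D["k"]
L=at_z("wrist",(307.6,242.2),85,k);R=at_z("wrist",(366.5,235.5),85,k)
print(L,R,np.linalg.norm(L-R),"yaw of mouth dir",np.degrees(np.arctan2((R-L)[0],-(R-L)[1])))
d=(R-L)/np.linalg.norm(R-L); m=np.array([-d[1],d[0],0]); print("mouth",m)
c,s=np.cos(np.radians(25)),np.sin(np.radians(25))
z=m*c+np.array([0,0,s]); v=np.cross(z,d)
im=cv2.imread("pics/w1.png");big=cv2.resize(im[190:310,270:400],None,fx=5,fy=5,interpolation=cv2.INTER_CUBIC)
for P in(L,R):
  for rad in(15,10):
    for dep in((0,109) if rad==15 else (0,)):
      pts=[proj("wrist",P-z*dep+rad*(np.cos(t)*d+np.sin(t)*v),k) for t in np.linspace(0,6.28,60)]
      cv2.polylines(big,[np.int32((np.array(pts)-[269.5,189.5])*5)],True,(0,0,255),1)
cv2.imwrite("pics/w1c.png",big)
for c in("top","side"):
  print(c,proj(c,L),proj(c,R))
lm=D["lamp"][0]["pixels"]
im0=cv2.imread("pics/top0.png");im1=cv2.imread("pics/side0.png")
out=[]
for c,im in(("top",im0),("side",im1)):
  m0=(np.array(proj(c,L))+proj(c,R))/2; x0,y0=int(m0[0])-32,int(m0[1])-20
  b=cv2.resize(im[y0:y0+60,x0:x0+64],None,fx=6,fy=6,interpolation=cv2.INTER_CUBIC)
  for P in(L,R):
    pts=[proj(c,P+15*(np.cos(t)*d+np.sin(t)*v)) for t in np.linspace(0,6.28,60)]
    cv2.polylines(b,[np.int32((np.array(pts)-[x0-.5,y0-.5])*6)],True,(0,0,255),1)
  out.append(b)
cv2.imwrite("pics/ts.png",np.hstack(out))
E
```

```text
[ 519.08454371 -160.79010011   85.        ] [ 588.03374103 -170.18775064   85.        ] 69.58669158526307 yaw of mouth dir 82.23851557893897
mouth [0.13504954 0.99083885 0.        ]
top [364.43253948 227.58780132] [367.09184024 201.55095109]
side [376.53010854 177.80025939] [356.28762161 164.97852109]
```

View pics/w1c.png

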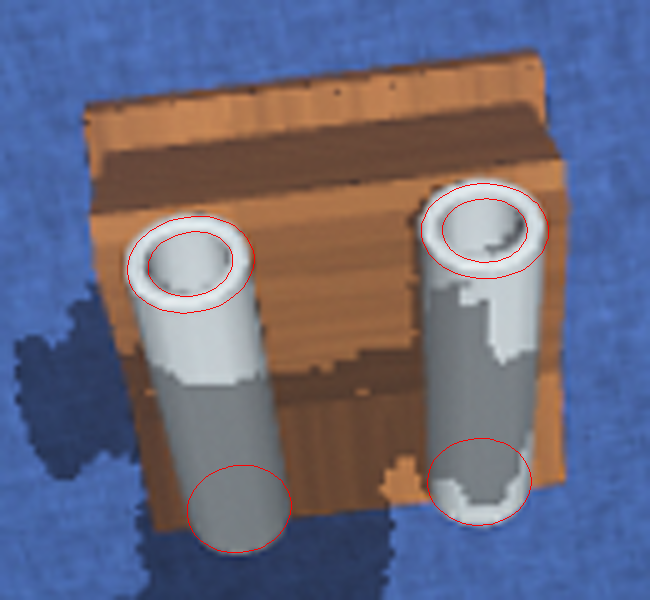

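View pics/ts.png

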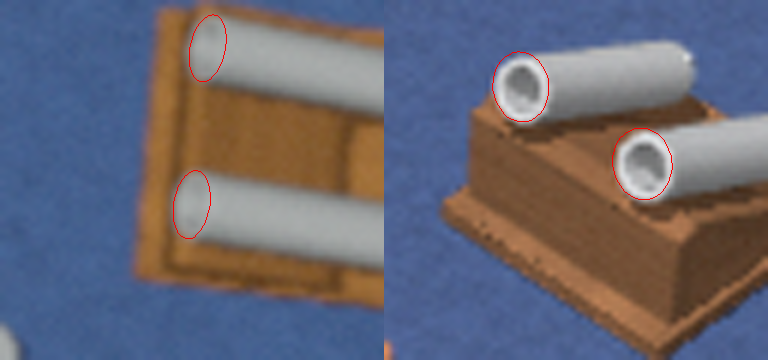

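```bash
python3 -m inch '0.006 -0.001 -0.025 0 0 0;0.006 -0.001 -0.025 0 0 0;0.006 -0.001 -0.025 0 0 0;0.006 -0.001 -0.025 0 0 0;0.006 -0.001 -0.025 0 0 0;0.006 -0.001 -0.025 0 0 0;0.006 -0.001 -0.025 0 0 0;0.006 0 -0.025 0 0 0;0.006 0 -0.025 0 0 0;0.006 0 -0.025 0 0 0;0 0 0 0 0 0;0 0 0 0 0 0'
python3 - <<'E'
from h import *
import pickle
st()
k=r.get_calibration("wrist");im=r.snapshot("wrist");cv2.imwrite("pics/w2.png",im[:,:,::-1])
D={"k":k}
for n in("gauge","lamp","rest"):
    D[n]=r.regions_of("wrist",n)
    for d in D[n][:2]: print(n,round(d["p"],2),d["box"])
m=D["gauge"][0]["pixels"];ys,xs=np.nonzero(m)
W=np.array([at_z("wrist",(x,y),55,k)[:2] for x,y in zip(xs,ys)],np.float32)
print(cv2.minAreaRect(W),np.round(cv2.boxPoints(cv2.minAreaRect(W))),W.mean(0))
pickle.dump(D,open("w2.pkl","wb"))
E
```

```text
clock: 5.1
position: [604.6, 153.8, 235.0]
tcp_rot: [[-0.001, 0.968, -0.249], [-0.0, -0.249, -0.968], [-1.0, -0.001, 0.001]]
contact_force: [0.1, -0.5, 0.6]
finger_gap: 85.5
t 5.1 pos [604.6 153.8 235. ] F [ 0.1 -0.5  0.6] gap 85.5
[[-0.001, 0.968, -0.249], [-0.0, -0.249, -0.968], [-1.0, -0.001, 0.001]]
gauge 0.83 [303.0, 89.0, 332.9, 264.0]
lamp 0.88 [128.8, 148.3, 235.6, 268.8]
lamp 0.22 [251.4, 332.1, 261.7, 339.6]
rest 0.79 [294.8, 83.5, 346.0, 246.8]
((607.4232177734375, 158.114990234375), (179.1348419189453, 30.184967041015625), 76.23807525634766) [[571.  75.]
 [601.  68.]
 [643. 242.]
 [614. 249.]] [611.5556  170.83046]
```

View pics/w2.png

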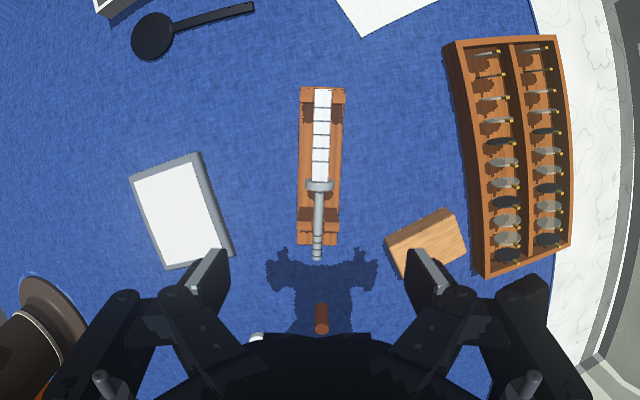

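```bash
python3 - <<'E'
from h import *
import pickle
D=pickle.load(open("w2.pkl","rb"));k=D["k"]
im=cv2.imread("pics/w2.png");x0,y0=285,80
b=cv2.resize(im[y0:y0+190,x0:x0+70],None,fx=3,fy=3,interpolation=cv2.INTER_CUBIC)
b2=b.copy()
tip=np.array([586.3,71.6,55]);g=np.array([-.238,-.971,0]);n=np.array([.971,-.238,0]);u=np.array([0,0,1])
for pts in ([tip-g*80+n*15*np.cos(t)+u*15*np.sin(t) for t in np.linspace(0,6.3,40)],[tip-g*a+n*w+u*8 for a,w in((88,8),(88,-8),(178,-8),(178,8))],[tip+n*5,tip-n*5,tip-n*5-g*80,tip+n*5-g*80]):
    cv2.polylines(b2,[np.int32((np.array([proj("wrist",p,k) for p in pts])-[x0-.5,y0-.5])*3)],True,(0,0,255),1)
cv2.imwrite("pics/w2b.png",np.hstack([b,b2]))
l=D["lamp"][0]["pixels"];ys,xs=np.nonzero(l)
W=np.array([at_z("wrist",(x,y),17.5,k)[:2] for x,y in zip(xs,ys)],np.float32);print(cv2.minAreaRect(W))
E
```

```text
((425.62261962890625, 151.62611389160156), (113.82378387451172, 139.32009887695312), 0.509432852268219)
```

View pics/w2b.png

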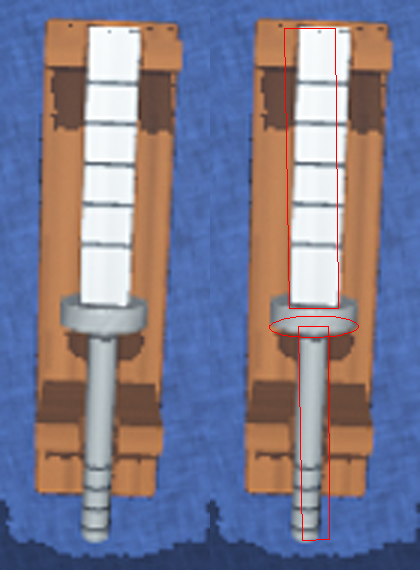

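```bash
python3 - <<'E'
from h import *
import pickle
D=pickle.load(open("w2.pkl","rb"));k=D["k"]
px=lambda x,y:(284.5+x/3,79.5+y/3)
P=[at_z("wrist",px(x,y),z,k) for x,y,z in((114,28,63),(105,305,63),(101,345,60),(94,540,57))]
P=np.array(P);print(P.round(1)); 
a=np.polyfit(P[:,1],P[:,0],1);print("dx/dy",a,"yaw",np.degrees(np.arctan(a[0])),"res",P[:,0]-np.polyval(a,P[:,1]))
ty=P[3,1]; g=-np.array([a[0],1])/np.hypot(a[0],1);tip=np.array([np.polyval(a,ty),ty]);print("g",g,"tip",tip,"handle",tip-125*g,"hend",tip-178*g)
E
```

```text
[[632.9 243.5  63. ]
 [607.9 158.   63. ]
 [603.1 144.5  60. ]
 [582.3  73.8  57. ]]
dx/dy [2.98474853e-01 5.60293764e+02] yaw 16.619041382244596 res [-0.09510279  0.46276081 -0.32284392 -0.0448141 ]
g [-0.28600684 -0.95822758] tip [582.31568675  73.78150101] handle [618.0665412  193.55994818] hend [633.22490349 244.34600978]
```

```bash
python3 -m inch '0 0 0 2.2 0 0;0.014 0 -0.014 0 0 0;0.014 0.0015 -0.014 0 0 0;0.014 0 -0.014 0 0 0;0.014 0 0 0 0 0;0.014 0 0 0 0 0;0.014 0 0 0 0 0;0.014 0 0 0 0 0;0.014 0 0 0 0 0;0.01 0 0 0 0 0;0.01 0 0 0 0 0;0 0 0 0 0 0;0 0 0 0 0 0' 
python3 - <<'E'
from h import *
im=r.snapshot("wrist");cv2.imwrite("pics/w3.png",im[:,:,::-1])
E
```

```text
clock: 6.6
position: [618.4, 193.8, 103.4]
tcp_rot: [[0.0, 0.958, -0.287], [0.0, -0.287, -0.958], [-1.0, 0.0, -0.0]]
contact_force: [-0.7, 0.9, -0.9]
finger_gap: 85.4
```

View pics/w3.png

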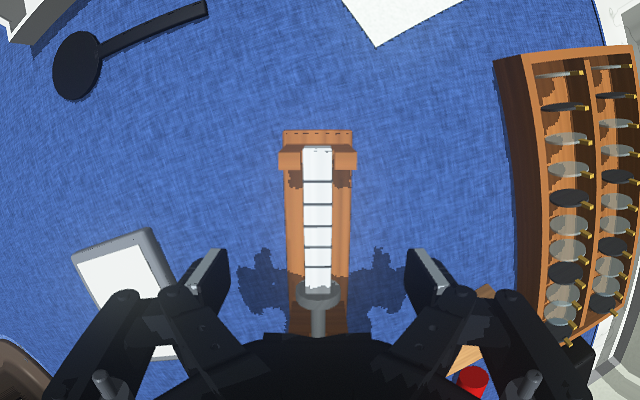

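```bash
python3 -m inch '0.012 0 0 0 0 0;0.012 0 0 0 0 0;0.012 0 0 0 0 0;0.012 0 0 0 0 0;0 0 0 0 0 0;0 0 0 0 0 0'; python3 -m inch '0 0 0 0 0 0;0 0 0 0 0 0;0 0 0 0 0 0;0 0 0 0 0 0;0 0 0 0 0 0;0 0 0 0 0 0;0 0 0 0 0 0;0 0 0 0 0 0' -1
python3 - <<'E'
from h import *
im=r.snapshot("wrist");cv2.imwrite("pics/w4.png",im[:,:,::-1])
E
```

```text
clock: 7.25
position: [618.0, 193.8, 54.7]
tcp_rot: [[-0.001, 0.958, -0.287], [-0.0, -0.287, -0.958], [-1.0, -0.001, 0.0]]
contact_force: [-0.5, 0.6, 0.1]
finger_gap: 85.2
clock: 8.05
position: [618.4, 193.8, 55.7]
tcp_rot: [[0.0, 0.958, -0.287], [0.0, -0.287, -0.958], [-1.0, 0.0, -0.0]]
contact_force: [-1.4, 0.3, 5.1]
finger_gap: 15.3
```

View pics/w4.png

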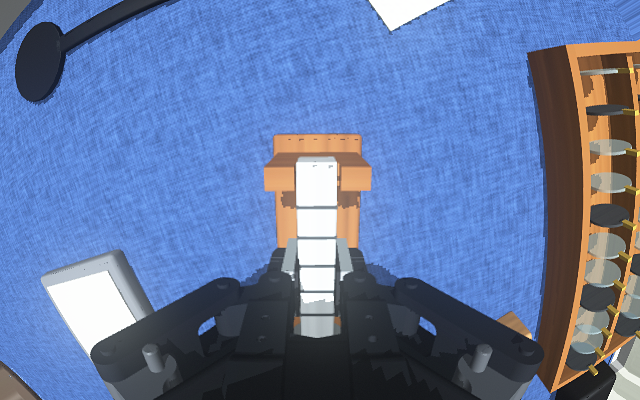

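```bash
python3 -m inch '-0.005 0 0 0 0 0;-0.01 0 0 0 0 0;-0.015 0 0 0 0 0;-0.02 0 0 0 0 0;-0.02 0 0 0 0 0;-0.02 0 0 0 0 0;-0.02 0 0 0 0 0;-0.02 0 0 0 0 0;-0.01 0 0 0 0 0;0 0 0 -4.4 0 0;0 0 0 -4.4 0 0;0 0 0 0 5 0;0 0 0 0 5 0;0 0 0 0 5 0;0 0 0 0 5 0;0 0 0 0 5 0;0 0 0 0 0 0;0 0 0 0 0 0;0 0 0 0 0 0'
cat > tgt.py <<'E'
from h import *
import sys
B={"L":np.array([518.5,-160.6,85]),"R":np.array([587.5,-170.0,85])}
m=np.array([.135,.9908,0]);zb=m*np.cos(np.radians(25))+np.array([0,0,np.sin(np.radians(25))])
def togo(b,dist,off=45):
    s=r.sense();R=np.array(s["tcp_rot"]);p=B[b]+zb*(dist+off)
    print("target",p.round(1),"tool shift mm",(R.T@(p-s["position"])).round(1))
    z=-zb;y=np.array([m[1],-m[0],0]);x=np.cross(y,z);G=np.c_[x,y,z]
    print("turn",np.degrees(cv2.Rodrigues(R.T@G)[0]).ravel().round(2))
E
python3 - <<'E'
from tgt import *
st(); togo("L",95)
for c in("side","top"):
    im=r.snapshot(c);cv2.imwrite(f"pics/{c}5.png",im[:,:,::-1])
s=r.sense();R=np.array(s["tcp_rot"]);p=np.array(s["position"])
for c in("side","top"): print(c,"tip",proj(c,p+R[:,2]*125),"tcp",proj(c,p),"end",proj(c,p-R[:,2]*53))
E
```

```text
clock: 10.0
position: [618.1, 195.0, 195.9]
tcp_rot: [[0.058, 0.991, -0.122], [0.418, -0.135, -0.898], [-0.907, 0.001, -0.422]]
contact_force: [0.1, 0.1, -1.2]
finger_gap: 15.1
t 10.0 pos [618.1 195.  195.9] F [ 0.1  0.1 -1.2] gap 15.1
[[0.058, 0.991, -0.122], [0.418, -0.135, -0.898], [-0.907, 0.001, -0.422]]
target [535.6 -34.9 144.2] tool shift mm [-53.8 -50.6 238.5]
turn [-0.    0.07 -0.04]
side tip [286.63914181 198.47469608] tcp [244.05690002 205.77918738] end [223.61059068 209.28651538]
top tip [268.97139252 193.68514196] tcp [219.40333666 184.30253125] end [196.7816033  180.02052111]
```

```bash
python3 - <<'E'
import cv2,numpy as np
a=cv2.imread("pics/side5.png")[130:280,190:350];b=cv2.imread("pics/top5.png")[130:280,170:330]
for im,o,P in((a,(190,130),((286.6,198.5),(223.6,209.3))),(b,(170,130),((269,193.7),(196.8,180)))):pass
A=cv2.resize(a,None,fx=2.5,fy=2.5,interpolation=cv2.INTER_CUBIC);Bm=cv2.resize(b,None,fx=2.5,fy=2.5,interpolation=cv2.INTER_CUBIC)
for p in((286.6,198.5),(223.6,209.3)):cv2.circle(A,(int((p[0]-189.5)*2.5),int((p[1]-129.5)*2.5)),4,(0,255,255),1)
for p in((269,193.7),(196.8,180)):cv2.circle(Bm,(int((p[0]-169.5)*2.5),int((p[1]-129.5)*2.5)),4,(0,255,255),1)
cv2.imwrite("pics/five.png",np.hstack([A,Bm]))
E
```

```text
(no output)
```

View pics/five.png

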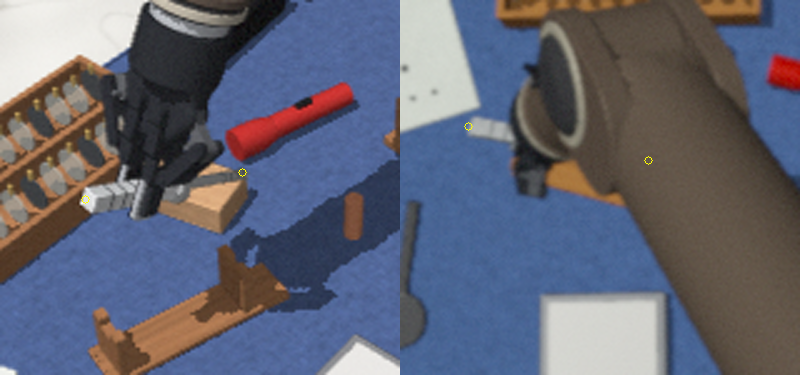

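```bash
python3 -m inch '-0.005 -0.004 0.02 0 0 0;-0.005 -0.004 0.02 0 0 0;-0.005 -0.004 0.02 0 0 0;-0.005 -0.004 0.02 0 0 0;-0.005 -0.004 0.02 0 0 0;-0.005 -0.004 0.02 0 0 0;-0.005 -0.004 0.02 0 0 0;-0.005 -0.004 0.02 0 0 0;-0.005 -0.004 0.02 0 0 0;-0.005 -0.005 0.02 0 0 0;-0.004 -0.005 0.02 0 0 0;0 -0.005 0.018 0 0 0;0 0 0 0 0 0;0 0 0 0 0 0;0 0 0 0 0 0'
python3 - <<'E'
from tgt import *
st(); togo("L",95)
s=r.sense();R=np.array(s["tcp_rot"]);p=np.array(s["position"])
for c in("side","wrist"):
    print(c,"tip",proj(c,p+R[:,2]*125),"rims",proj(c,B["L"]),proj(c,B["R"]))
    im=r.snapshot(c);cv2.imwrite(f"pics/{c}6.png",im[:,:,::-1])
a=cv2.imread("pics/side6.png")[100:250,280:440];cv2.imwrite("pics/side6b.png",cv2.resize(a,None,fx=4,fy=4,interpolation=cv2.INTER_CUBIC))
E
```

```text
clock: 11.6
position: [535.5, -34.1, 144.1]
tcp_rot: [[0.058, 0.991, -0.122], [0.419, -0.135, -0.898], [-0.906, 0.001, -0.423]]
contact_force: [1.3, 0.7, -1.6]
finger_gap: 15.3
t 11.6 pos [535.5 -34.1 144.1] F [ 1.3  0.7 -1.6] gap 15.3
[[0.058, 0.991, -0.122], [0.419, -0.135, -0.898], [-0.906, 0.001, -0.423]]
target [535.6 -34.9 144.2] tool shift mm [-0.3  0.3  0.6]
turn [-0.01 -0.03 -0.05]
side tip [373.1595384 178.6821824] rims [376.68209669 177.9344422 ] [356.41437318 165.09722603]
wrist tip [317.438503   426.00329603] rims [317.84838336 436.98898698] [412.68635928 429.98843426]
```

View pics/side6b.png

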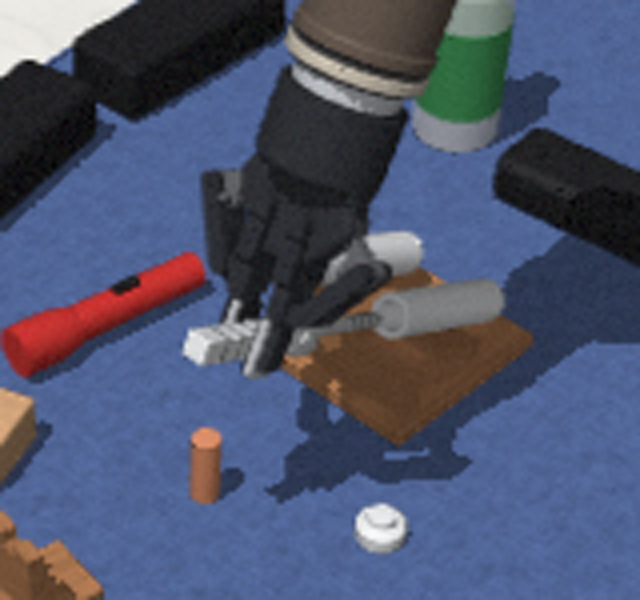

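View pics/wrist6.png

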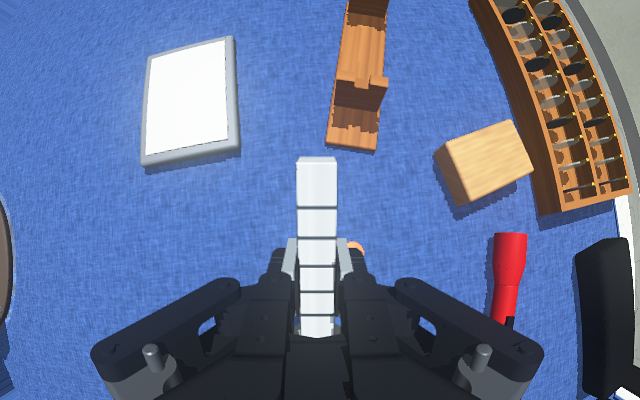

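```bash
python3 -m inch '0 0 0.004 0 0 0;0 0 0.004 0 0 0;0 0 0.004 0 0 0;0 0 0.004 0 0 0;0 0 0.004 0 0 0;0 0 0.004 0 0 0;0 0 0 0 0 0;0 0 0 0 0 0'; python3 - <<'E'
from tgt import *
togo("L",95-24)
E
```

```text
clock: 12.5
position: [532.0, -57.1, 133.5]
tcp_rot: [[0.058, 0.991, -0.125], [0.419, -0.137, -0.898], [-0.906, -0.0, -0.423]]
contact_force: [-0.1, 0.9, -1.0]
finger_gap: 15.1
target [532.7 -56.4 134. ] tool shift mm [-0.2  0.6 -0.9]
turn [-0.13 -0.01 -0.05]
```

Tip is inside (~10 mm) with no contact. Advance to just short of the 40 mm depth, then feel.

```bash
python3 -m inch '0 0 0.004 0 0 0;0 0 0.004 0 0 0;0 0 0.004 0 0 0;0 0 0.004 0 0 0;0 0 0.004 0 0 0;0 0 0 0 0 0'; python3 -m inch '0 0 0.002 0 0 0;0 0 0.002 0 0 0;0 0 0.002 0 0 0;0 0 0 0 0 0'; python3 -m inch '0 0 0.002 0 0 0;0 0 0.002 0 0 0;0 0 0 0 0 0';python3 - <<'E'
from tgt import *
togo("L",41)
E
```

```text
clock: 13.1
position: [529.4, -75.8, 124.7]
tcp_rot: [[0.058, 0.99, -0.125], [0.419, -0.138, -0.898], [-0.906, -0.0, -0.423]]
contact_force: [-0.4, -0.1, -1.1]
finger_gap: 15.2
clock: 13.5
position: [528.7, -80.7, 122.4]
tcp_rot: [[0.058, 0.991, -0.125], [0.418, -0.137, -0.898], [-0.906, -0.0, -0.422]]
contact_force: [-0.8, 0.3, -2.1]
finger_gap: 15.0
clock: 13.8
position: [528.5, -82.4, 121.4]
tcp_rot: [[0.058, 0.991, -0.123], [0.42, -0.136, -0.897], [-0.905, 0.0, -0.424]]
contact_force: [-0.2, 4.7, 1.4]
finger_gap: 14.9
target [529.  -83.4 121.3] tool shift mm [-0.3  0.6  0.8]
turn [-0.05 -0.11 -0.03]
```

```bash
python3 -m inch '0 0 0.001 0 0 0;0 0 0.001 0 0 0;0 0 0 0 0 0'
```

```text
clock: 14.1
position: [528.4, -82.4, 121.2]
tcp_rot: [[0.057, 0.991, -0.122], [0.422, -0.134, -0.897], [-0.905, 0.0, -0.426]]
contact_force: [0.2, 9.4, 4.4]
finger_gap: 14.8
```

```bash
python3 -m inch '0 0 -0.006 0 0 0;0 0 -0.01 0 0 0;0 0 -0.01 0 0 0;0 0 -0.01 0 0 0;0 0 -0.01 0 0 0;0 0 -0.01 0 0 0;0 0 -0.005 0 0 0;0 0.01 0 0 0 0;0 0.02 0 0 0 0;0 0.02 0 0 0 0;0 0.02 0 0 0 0;0 0 0 0 0 0;0 0 0 0 0 0;0 0 0 0 0 0'
python3 - <<'E'
from tgt import *
togo("R",95)
s=r.sense();R=np.array(s["tcp_rot"]);p=np.array(s["position"])
for c in("side",):
    print(c,"tip",proj(c,p+R[:,2]*125),"rims",proj(c,B["L"]),proj(c,B["R"]))
    im=r.snapshot(c);cv2.imwrite(f"pics/{c}7.png",im[:,:,::-1])
a=cv2.imread("pics/side7.png")[100:250,280:440];cv2.imwrite("pics/side7b.png",cv2.resize(a,None,fx=4,fy=4,interpolation=cv2.INTER_CUBIC))
E
```

```text
clock: 15.5
position: [604.4, -40.8, 145.3]
tcp_rot: [[0.057, 0.991, -0.125], [0.419, -0.137, -0.898], [-0.906, -0.001, -0.423]]
contact_force: [1.3, -0.5, -2.2]
finger_gap: 14.8
target [604.6 -44.3 144.2] tool shift mm [-0.4  0.7  3.6]
turn [-0.14  0.01  0.  ]
side tip [352.31511876 165.93200274] rims [376.68209669 177.9344422 ] [356.41437318 165.09722603]
```

View pics/side7b.png

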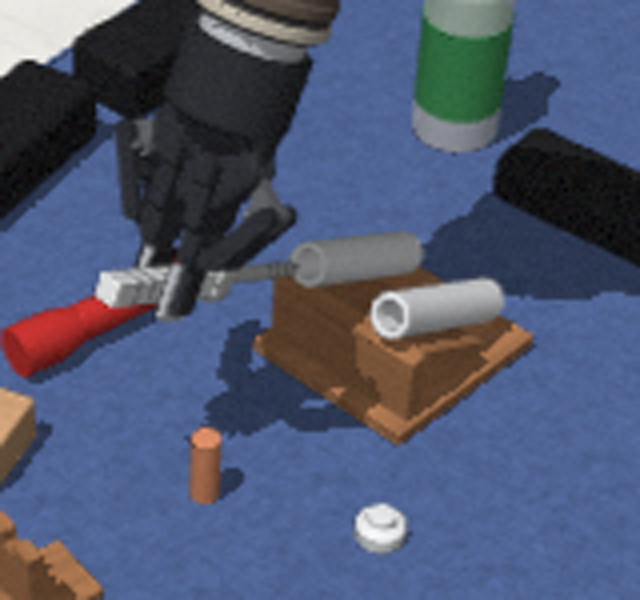

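```bash
python3 -m inch '0 0.0005 0.004 0 0 0;0 0 0.004 0 0 0;0 0 0.004 0 0 0;0 0 0.004 0 0 0;0 0 0.004 0 0 0;0 0 0.004 0 0 0;0 0 0.004 0 0 0;0 0 0 0 0 0'; python3 -m inch '0 0 0.004 0 0 0;0 0 0.004 0 0 0;0 0 0.004 0 0 0;0 0 0.004 0 0 0;0 0 0.004 0 0 0;0 0 0 0 0 0'; python3 -m inch '0 0 0.002 0 0 0;0 0 0.002 0 0 0;0 0 0.002 0 0 0;0 0 0.002 0 0 0;0 0 0.002 0 0 0;0 0 0.002 0 0 0;0 0 0 0 0 0';python3 - <<'E'
from tgt import *
togo("R",0)
E
```

```text
clock: 16.35
position: [601.8, -66.7, 133.5]
tcp_rot: [[0.058, 0.99, -0.125], [0.418, -0.138, -0.898], [-0.906, -0.0, -0.422]]
contact_force: [-0.2, -0.7, -2.0]
finger_gap: 14.8
clock: 16.95
position: [599.3, -84.7, 125.0]
tcp_rot: [[0.058, 0.99, -0.125], [0.418, -0.138, -0.898], [-0.906, -0.0, -0.422]]
contact_force: [0.2, -0.0, -2.3]
finger_gap: 15.1
clock: 17.65
position: [597.9, -95.0, 120.2]
tcp_rot: [[0.058, 0.99, -0.125], [0.418, -0.138, -0.898], [-0.906, -0.0, -0.422]]
contact_force: [-0.4, -0.4, -2.4]
finger_gap: 15.6
target [ 593.  -129.6  104. ] tool shift mm [-0.1 -0.1 38.5]
turn [-0.14  0.01 -0.06]
```

```bash
python3 -m inch '0 0 0.002 0 0 0;0 0 0.002 0 0 0;0 0 0.002 0 0 0;0 0 0 0 0 0'; python3 -m inch '0 0 0.004 0 0 0;0 0 0.004 0 0 0;0 0 0.004 0 0 0;0 0 0.004 0 0 0;0 0 0.004 0 0 0;0 0 0.002 0 0 0;0 0 0 0 0 0';python3 - <<'E'
from tgt import *
togo("R",0)
E
```

```text
clock: 18.05
position: [597.2, -100.4, 117.7]
tcp_rot: [[0.058, 0.99, -0.125], [0.418, -0.138, -0.898], [-0.906, -0.0, -0.422]]
contact_force: [0.1, -0.3, -0.1]
finger_gap: 15.0
clock: 18.75
position: [594.4, -120.1, 108.3]
tcp_rot: [[0.058, 0.99, -0.125], [0.419, -0.138, -0.898], [-0.906, -0.0, -0.423]]
contact_force: [-0.4, -0.7, -1.6]
finger_gap: 14.9
target [ 593.  -129.6  104. ] tool shift mm [-0.1 -0.1 10.5]
turn [-0.15  0.   -0.05]
```

```bash
python3 -m inch '0 0 0.002 0 0 0;0 0 0.002 0 0 0;0 0 0.002 0 0 0;0 0 0 0 0 0'; python3 -m inch '0 0 0.001 0 0 0;0 0 0.001 0 0 0;0 0 0 0 0 0';python3 -m inch '0 0 0.001 0 0 0;0 0 0 0 0 0';python3 -m inch '0 0 0.001 0 0 0;0 0 0 0 0 0'
```

```text
clock: 19.15
position: [593.7, -125.5, 105.9]
tcp_rot: [[0.058, 0.99, -0.125], [0.418, -0.138, -0.898], [-0.906, -0.0, -0.422]]
contact_force: [0.6, -0.1, -2.0]
finger_gap: 14.8
clock: 19.45
position: [593.5, -127.0, 105.1]
tcp_rot: [[0.058, 0.991, -0.124], [0.419, -0.137, -0.898], [-0.906, -0.0, -0.423]]
contact_force: [0.9, 0.3, -2.6]
finger_gap: 14.9
clock: 19.65
position: [593.5, -127.2, 105.0]
tcp_rot: [[0.058, 0.991, -0.124], [0.419, -0.137, -0.898], [-0.906, 0.0, -0.423]]
contact_force: [-0.1, 2.0, -1.1]
finger_gap: 14.9
clock: 19.85
position: [593.4, -127.3, 104.9]
tcp_rot: [[0.058, 0.991, -0.123], [0.42, -0.136, -0.897], [-0.906, 0.0, -0.424]]
contact_force: [-0.6, 5.1, 2.8]
finger_gap: 14.7
```

```bash
python3 -m inch '0 0 0.001 0 0 0;0 0 0.001 0 0 0;0 0 0 0 0 0;0 0 0 0 0 0;0 0 0 0 0 0;0 0 0 0 0 0;0 0 0 0 0 0'
python3 - <<'E'
from tgt import *
togo("R",0)
im=r.snapshot("side");a=im[100:250,280:440,::-1];cv2.imwrite("pics/side8b.png",cv2.resize(a,None,fx=4,fy=4,interpolation=cv2.INTER_CUBIC))
E
```

```text
clock: 20.55
position: [593.4, -127.3, 104.9]
tcp_rot: [[0.057, 0.991, -0.122], [0.422, -0.134, -0.897], [-0.905, 0.0, -0.426]]
contact_force: [-1.6, 7.8, 5.6]
finger_gap: 15.2
target [ 593.  -129.6  104. ] tool shift mm [-0.2 -0.1  2.5]
turn [ 0.04 -0.19  0.01]
```

View pics/side8b.png

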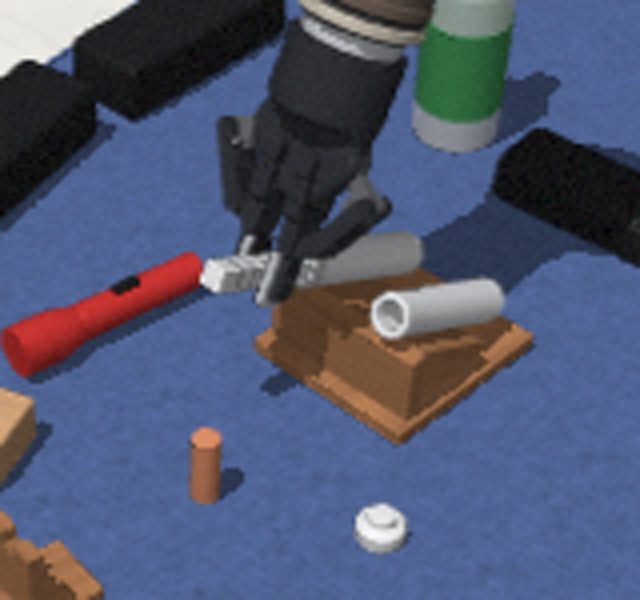

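```bash
python3 -m inch '0 0 -0.006 0 0 0;0 0 -0.01 0 0 0;0 0 -0.01 0 0 0;0 0 -0.01 0 0 0;0 0 -0.01 0 0 0;0 0 -0.01 0 0 0;0 0 -0.01 0 0 0;0 0 -0.01 0 0 0;0 0 -0.01 0 0 0;0 0 -0.01 0 0 0;0 0 -0.01 0 0 0;0 0 -0.01 0 -5 0;0 0 -0.01 0 -5 0;0 0 -0.01 0 -5 0;0 0 -0.01 0 -5 0;0 0 -0.01 0 -5 0;0 0 0 0 0 0;0 0 0 0 0 0'
python3 -m inch '-0.003 -0.01 -0.013 0 0 0;-0.003 -0.014 -0.018 0 0 0;-0.003 -0.014 -0.018 0 0 0;-0.003 -0.014 -0.018 0 0 0;-0.003 -0.014 -0.018 0 0 0;0 -0.014 -0.018 0 0 0;0 -0.014 -0.018 0 0 0;0 -0.014 -0.018 0 0 0;0 -0.014 -0.018 0 0 0;0 -0.014 -0.018 0 0 0;0 -0.014 -0.014 0 0 0;0 0 0 0 0 0;0 0 0 0 0 0'
python3 - <<'E'
from h import *
s=r.sense();R=np.array(s["tcp_rot"]);p=np.array(s["position"])
t=np.array([421,151,117.5])-np.array([-.135,-.991,0])*125
print("shift",(R.T@(t-p)).round(1))
for c in ("top","side","wrist"):
  im=r.snapshot(c);cv2.imwrite(f"pics/{c}9.png",im[:,:,::-1])
E
```

```text
clock: 22.4
position: [612.7, 14.1, 161.3]
tcp_rot: [[0.0, 0.991, -0.134], [0.001, -0.134, -0.991], [-1.0, 0.0, -0.001]]
contact_force: [0.1, -0.8, -3.0]
finger_gap: 14.6
clock: 23.7
position: [490.1, 219.1, 176.1]
tcp_rot: [[-0.0, 0.99, -0.138], [-0.0, -0.138, -0.99], [-1.0, -0.0, 0.0]]
contact_force: [0.2, -0.4, -1.1]
finger_gap: 14.9
shift [ 58.6 -59.4 -48. ]
```

View pics/side9.png

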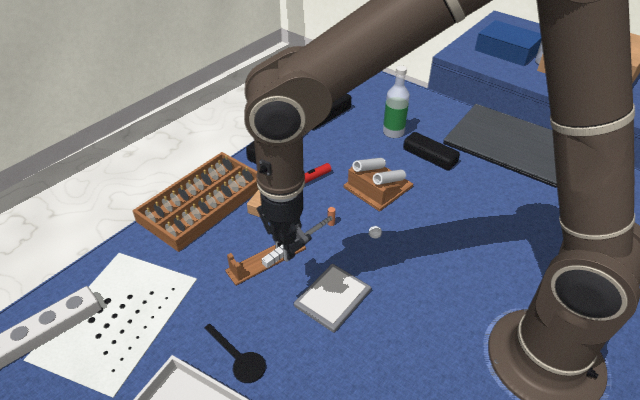

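Now sideways first, then down.

```bash
python3 -m inch '0 -0.01 -0.008 0 0 0;0 -0.01 -0.008 0 0 0;0 -0.01 -0.008 0 0 0;0 -0.01 -0.008 0 0 0;0.005 -0.01 -0.008 0 0 0;0.01 -0.009 -0.008 0 0 0;0.01 0 0 0 0 0;0.01 0 0 0 0 0;0.01 0 0 0 0 0;0.01 0 0 0 0 0;0.004 0 0 0 0 0;0 0 0 0 0 0;0 0 0 0 0 0;0 0 0 0 0 0;0 0 0 0 0 0'
python3 - <<'E'
from h import *
s=r.sense();R=np.array(s["tcp_rot"]);p=np.array(s["position"])
tip=p+R[:,2]*125;print("tip",tip,"vel",np.abs(s["joint_velocities"]).max())
for c in ("top","side"):
  im=r.snapshot(c).copy()[:,:,::-1].copy();q=proj(c,tip);print(c,q)
  cv2.imwrite(f"pics/{c}10.png",cv2.resize(im[140:340,190:400],None,fx=3,fy=3,interpolation=cv2.INTER_CUBIC))
  for n in("gauge","lamp"):
    for d in r.regions_of(c,n)[:1]: print(c,n,d["p"],d["box"])
E
```

```text
clock: 25.35
position: [438.5, 275.7, 117.6]
tcp_rot: [[0.001, 0.991, -0.137], [0.0, -0.137, -0.991], [-1.0, 0.001, -0.0]]
contact_force: [-0.3, 0.4, -1.4]
finger_gap: 14.8
tip [421.37964114 151.88102964 117.5110732 ] vel 0.1562217548996392
top [242.49321602 267.24763308]
top gauge 0.84 [196.4, 258.0, 246.1, 269.1]
top lamp 0.95 [225.6, 242.6, 277.0, 287.3]
side [332.4611527  263.96932206]
side gauge 0.89 [261.3, 266.0, 333.0, 319.5]
side lamp 0.74 [225.9, 257.5, 263.8, 284.3]
```

View pics/side10.png

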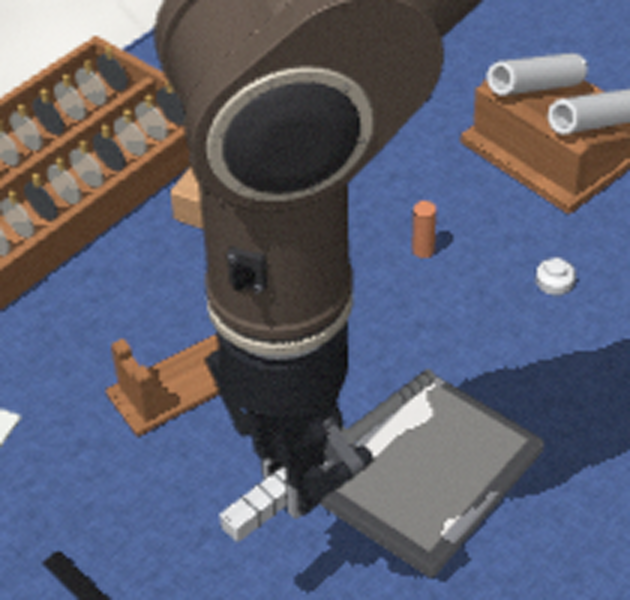

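View pics/top10.png

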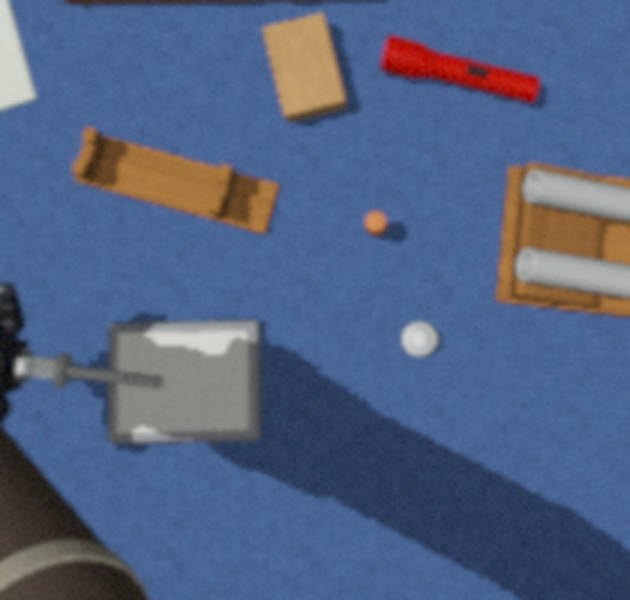

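```bash
python3 -m inch '0 0 0 0 0 0;0 0 0 0 0 0;0 0 0 0 0 0;0 0 0 0 0 0;0 0 0 0 0 0'; python3 - <<'E'
from h import *
print(at_z("top",(243.7,266.7),117.5),at_z("top",(250.5+.5,265),17.5))
st();r.finish_job()
E
```

```text
clock: 26.15
position: [438.3, 275.6, 117.1]
tcp_rot: [[0.0, 0.991, -0.137], [-0.0, -0.137, -0.991], [-1.0, 0.0, 0.0]]
contact_force: [0.1, -0.3, -2.3]
finger_gap: 14.9
[422.68861912 148.87841623 117.5       ] [426.33325853 146.41342932  17.5       ]
t 26.15 pos [438.3 275.6 117.1] F [ 0.1 -0.3 -2.3] gap 14.9
[[0.0, 0.991, -0.137], [-0.0, -0.137, -0.991], [-1.0, 0.0, 0.0]]
the job is handed in; nothing more can be done
```

The right barrel is the empty one. I handed the job in at 26 s with the gauge still in the gripper, level and with its tip over the lamp. The interface gave no verdict, so these results rest on my own checks.

- **Left barrel (jammed):** the tip stopped about 40 mm deep, and the sensed force stayed at about 10 N.
- **Right barrel (empty):** the rod went in the full 80 mm until the collar stopped on the rim. I held it there for about 0.5 s at roughly 10 N along the bore. The force pointed along the bore, and the side camera showed the collar at the rim.
- **Final pose:** the tip is about 100 mm above the lamp's top. Two estimates put it 4 to 5 mm from the centre sideways. The gauge was steady, with 14.9 mm between the fingers.

- **Small disagreements:** at both stops the measured position was about 2 mm short of what I computed, which fits the calibration and grip error. In the last side picture, the networks put the lamp's region on the gauge rest, so I ignored that.
- **Other objects:** the cell, end cap, torch and box were where they started in the last top picture. The bottle, spectacle case and eye paddle were outside that crop, but the arm did not go near them.

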